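# Find the lid that rocks and press it home

## Robot

A 6-joint arm with a two-finger parallel gripper is mounted at the origin on a cart in front of the work surface, level with it; the furniture and walls round the work are solid. World frame = base frame: x ahead of the robot, y to its left, z up, the work surface at z = 0. Lengths are in m, angles in rad, forces in N, time in s.
With the tool pointing down it reaches from about 0.4 to 0.925 m from the base axis. Payload 12.5 kg.
Tool frame: the origin (TCP) lies at the very end of the fingers, on their centre line; the grasp point (between the pads) lies 19 mm behind it; z points along the fingers, y is the direction in which the jaws open and shut (so a half turn about z gives the same grasp; the last joint's range is limited). The gripper opens to 95 mm and grips with 3 to 60 N. Pads are 20 mm wide; open, the fingers measure 119 mm over their backs; the gripper's body (75 mm by 180 mm) begins 59 mm behind the grasp point.
Start: joints at [-1.379, 0.491, 1.559, -0, 1.092, -0.106], TCP at [0.183, -0.598, 0.215] pointing down, gripper open.
Joint ranges: [-3.1, 3.1], [-0.84, 2.19], [0.05, 2.79], [-1.13, 4.28], [0.06, 2.93], [-2.69, 2.69]. Speed limits (rad/s): [2.22, 2.22, 2.79, 3.14, 3.14, 3.14].

## Interface

Orientations are given as a unit quaternion [x, y, z, w].
In Python, from bench import arm gives the robot as it stands.
- The arm moves only by the tool send_rows, never from a script. Its argument "plan" is text: rows parted by semicolons, each of 6 numbers parted by spaces: the shift along the world's x, y, z scaled (see below), then the turn, a rotation vector about the world's x, y, z scaled (see below). A call has exactly 8 rows; each row is the pose to reach, as a shift and turn from the pose commanded when the call began; what a row does not reach only later rows make up. The controller multiplies each number of a shift by 12 cm and each number of a turn by 90 degrees. A row lasts 1/10 s, in which the tool goes at most 50 mm and 8.59 degrees, less where a joint would pass 70% of its speed; a pose out of reach is approached as far as the arm can. A call with a number of a shift or a turn outside -1 to 1 is refused whole. A call with a gripper value outside its range is refused whole. "grip" is the gripper command: -1 is fully open, 1 is shut, values between are in proportion, set as the call begins (left out, the last holds). The fingers move at their own pace and stop on an object; the grip force is fixed at half the most. Time passes only in rows, so rows that repeat a pose let the fingers close, or fill a call up. It gives the time, the measured TCP pose, the force and the opening at its end, in the units of the state.
- arm.read_state(): the state, without advancing time (a new reading comes with each control period).
- arm.get_image(name): name is "scene" or "top" or "wrist"; returns (picture, depth): 400x640x3 uint8, red, green, blue; 400x640 float32, m along the optical axis (not along the pixel's ray), 0 where there is no reading.
- arm.calibration(name): a dict with "fx", "fy", "cx", "cy" (pixels), "world_from_camera" (4x4, takes a point from camera to world coordinates). Camera axes: x right, y down, z forward; pixel columns grow to the right and rows downward; lengths in m; the calibration is good to about 2 mm. A picture is of the moment at which its call begins: read the wrist's pose just before it. calibration takes no time and is no camera call; for the wrist camera it gives the pose at the moment of the call.
- arm.close_job(): hands the job in, once; it reports no verdict.
The state is a dict: "clock": time; "joints": joint angles; "dq": joint speeds; "effort": joint torques, N m; "ee_pos": TCP position; "orientation": TCP orientation; "contact_force": force on the tool from outside, world axes, zero at the start; "moment": the same for the moment, N m; "finger_gap": finger opening in m.
Only numpy, scipy, OpenCV 4.12 (cv2) and the standard library are available. Lean on these libraries where they do the work, as an engineer would, in place of code of your own. Each camera call takes 0.05 s, during which the arm holds its last target.

## Task

One of the four identical tins has a lid that is not pressed home. Press lightly with a fingertip near the edge of the lids, one after another, until you find the one that rocks; then press that one in its middle until it sits fully home, and finish while still holding it down with the fingertip. Do not lift or pry up any lid, and leave the other things on the board where they are.

Things in the scene. Friction and masses are not known exactly. Their poses are not given: they have to be found in the camera images.
- lid_1: one of four identical round flat steel lids, 87 mm across, 250 g, each on its own fixed steel tin, 84 mm across, rim at z = 0.096 (60 mm above the board). Origin: centre of the lid's underside, in the plane that meets the rim; z up. Flat top 7 mm above the origin; a plug 71 mm across reaches 8 mm below it into the tin, 1.5 mm play all round. Home: origin at z = 0.096
- lid_2: one of four identical steel lids on tins, built as told at lid_1. Three lids are home and stay firm wherever they are pressed. One, and it may be any of the four, is up by 4.5 mm on a stiff stopper, 20 mm wide, hidden under its middle; the skirt hides the gap
- lid_3: one of four identical steel lids on tins, built as told at lid_1. The loose lid, pressed about 34 mm from its centre with 1 to 6 N, rocks: that side goes down some 3 mm until it meets the rim, resisting with only 1 to 3 N, a tilt of some 8 degrees; let go, it levels itself. A firm lid pressed so does not tilt
- lid_4: one of four identical steel lids on tins, built as told at lid_1. The loose lid, pressed in its middle with more than about 13 N (20 N is good), goes down slowly, at 10 to 20 mm/s, with its stopper, meets the rim and stays down. A hard press well inside the edge can sink it too
- board: fixed wooden board over the stove on which all this stands, 365 x 700 x 36 mm high, its long side across; origin at the centre of its underside, top face at z = 0.036
- garlic_a: garlic bulb, 48x50x51 (mm), a bystander standing or lying loose on the board; origin at the centre of its underside.
- garlic_b: garlic bulb, 53x54x53 (mm), a bystander standing or lying loose on the board; origin at the centre of its underside.
- tumbler: steel tumbler, 65 across, 74 high (mm), a bystander standing or lying loose on the board; origin at the centre of its underside.
- spice_jar: spice jar, 41 across, 105 high (mm), a bystander standing or lying loose on the board; origin at the centre of its underside.
- matchbox: matchbox, 36x54x15 (mm), a bystander standing or lying loose on the board; origin at the centre of its underside.
- teaspoon: steel teaspoon, 130 long (mm), a bystander standing or lying loose on the board; origin at the centre of its underside.
- katori: empty steel bowl, 92 across, 36 high (mm), a bystander standing or lying loose on the board; origin at the centre of its underside.

How it is judged:
By the outcome, as a careful person would: the job done as asked, in the order asked, and still so for the second after the job is handed in, while the arm keeps its last pose, push and grip.
It also fails if it takes over 67 s, if anything falls off the work surface, if the arm or the gripper's body presses on something with over 40 N, if the wrist force passes 120 N, or if a joint passes its speed limit or range.

## Working session

There is one attempt and no reset: what is moved stays moved. The work goes in short steps, Python scripts to look and compute and a tool call to move; the robot and the scene stay as the last step left them, time stands still between calls to the robot, and variables do not carry over. Pictures are saved under pics/ and viewed, and the job is handed in when it is done.

Besides the shell and the picture viewer there is one more tool, called after ">>>" as name(argument=value, ...) on one line, values as JSON. send_rows: Moves the arm, as the interface text tells. Its arguments: {"type":"object","properties":{"plan":{"type":"string"},"grip":{"type":"number"}},"required":["plan"]}

```bash
ls; mkdir -p pics; python3 - <<'E'
from bench import arm
import cv2
s=arm.read_state()
for k,v in s.items(): print(k,v)
for n in("scene","top"):
    im,d=arm.get_image(n); cv2.imwrite(f"pics/{n}0.png",im[...,::-1]); 
    import numpy as np; np.savez(f"{n}0.npz",im=im,d=d)
    c=arm.calibration(n);print(n,c)
E
```

```text
pics
clock 0.0
joints [-1.37862186e+00  4.91546648e-01  1.55947175e+00  4.14143415e-05
  1.09170056e+00 -1.05593402e-01]
dq [-0.00111122  0.00115447  0.00028692  0.0005466   0.00027529  0.00073915]
effort [ 2.66659144e-04 -6.12645149e+01 -2.58175921e+01  6.92780223e-02
  4.82426235e-02 -7.92261676e-05]
ee_pos [ 0.1833533  -0.5972341   0.21406209]
orientation [ 9.88938506e-01  1.48325031e-01 -6.01820866e-06 -5.63416601e-04]
contact_force [-0.25856129  0.00408307 -0.07378159]
moment [ 0.0430626  -0.02654446  0.01056667]
finger_gap 0.09512833112354611
scene {'fx': 497.41210366495415, 'fy': 497.41210366495415, 'cx': 320.04388754502764, 'cy': 196.00984056942082, 'world_from_camera': array([[ 0.83697289,  0.32851279, -0.4376708 ,  0.98592536],
       [ 0.54697151, -0.52743898,  0.65010021, -0.53562289],
       [-0.01727841, -0.78350971, -0.62113926,  0.73394207],
       [ 0.        ,  0.        ,  0.        ,  1.        ]])}
top {'fx': 361.380428119238, 'fy': 361.380428119238, 'cx': 319.2640699664071, 'cy': 199.04123165392963, 'world_from_camera': array([[-0.02009857, -0.99953167,  0.02307575,  0.50270337],
       [-0.99979562,  0.02014356,  0.00171879,  0.18040361],
       [-0.00218282, -0.02303649, -0.99973224,  0.92003663],
       [ 0.        ,  0.        ,  0.        ,  1.        ]])}
```

View pics/scene0.png

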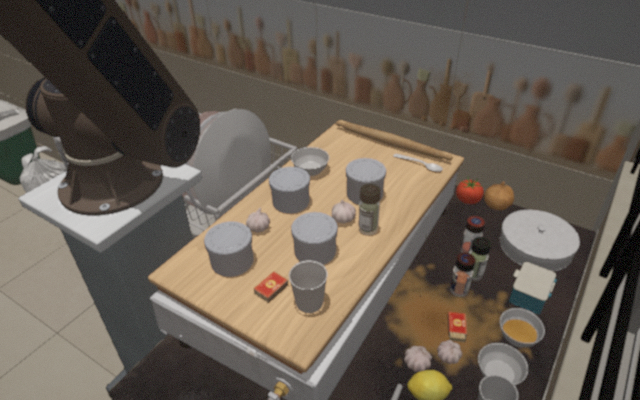

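View pics/top0.png

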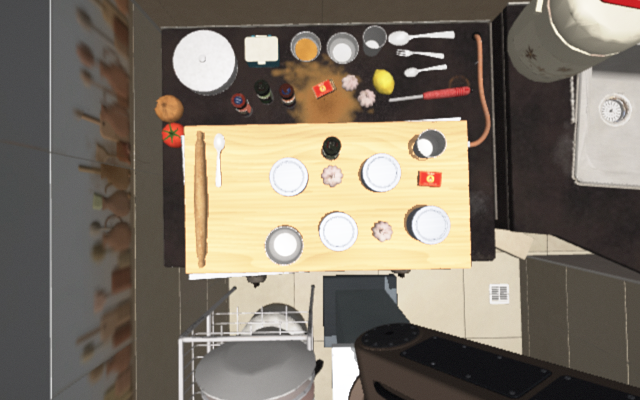

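The top view shows the four lids at about (289,177), (381,173), (338,231) and (430,224). The spice jar is at (331,148), the tumbler at (430,145) and the katori at (285,244). Next I'll measure their positions.

```bash
cat > h.py <<'E'
import numpy as np,cv2
def cloud(d,c):
    v,u=np.mgrid[:d.shape[0],:d.shape[1]]
    P=np.stack([(u-c['cx'])/c['fx']*d,(v-c['cy'])/c['fy']*d,d],-1)
    T=c['world_from_camera']; return P@T[:3,:3].T+T[:3,3]
E
python3 - <<'E'
from bench import arm
from h import *
Z=np.load('top0.npz');d=Z['d'];c=arm.calibration('top')
P=cloud(d,c)
m=((P[...,2]>.05)&(d>0)&(P[...,2]<.16)).astype(np.uint8); m[:120]=0;m[270:]=0;m[:,:185]=0;m[:,470:]=0
cs,_=cv2.findContours(m,0,2)
for q in cs:
    if cv2.contourArea(q)<60: continue
    k=np.zeros_like(m);cv2.drawContours(k,[q],-1,1,-1); k=k&m
    z=P[k>0][:,2]; (u,v),r=cv2.minEnclosingCircle(q)
    top=np.percentile(z,95); kk=(k>0)&(P[...,2]>.097)
    pp=P[kk]
    print(np.round([u,v,r],1),'z95',round(top,4),'zmed',round(np.median(z),4), 'n',kk.sum(), 'cen',pp.mean(0).round(4) if len(pp) else None, 'ext', np.ptp(pp[:,:2],axis=0).round(3) if len(pp) else None, 'mid', ((pp.max(0)+pp.min(0))/2).round(4) if len(pp) else None)
# board plane
b=P[200,240:270];print('board z',b[:,2].mean())
E
```

```text
[283.8 245.8  19.6] z95 0.0718 zmed 0.0627 n 0 cen None ext None mid None
[382.5 231.5  10.6] z95 0.0793 zmed 0.0689 n 0 cen None ext None mid None
[338.1 231.6  19.6] z95 0.1048 zmed 0.1021 n 1189 cen [0.447  0.1405 0.1021] ext [0.087 0.086] mid [0.4461 0.1408 0.1024]
[428.6 225.   21.6] z95 0.1046 zmed 0.1022 n 1210 cen [ 0.4578 -0.0683  0.1023] ext [0.086 0.088] mid [ 0.4579 -0.0691  0.1027]
[429.9 178.7  12.5] z95 0.0542 zmed 0.0519 n 0 cen None ext None mid None
[331.8 176.   11.2] z95 0.0799 zmed 0.0703 n 0 cen None ext None mid None
[288.6 176.9  19.7] z95 0.109 zmed 0.1067 n 1201 cen [0.5728 0.25   0.1066] ext [0.087 0.088] mid [0.573  0.2504 0.1044]
[380.6 173.   20.3] z95 0.1046 zmed 0.1022 n 1178 cen [0.5786 0.0399 0.1023] ext [0.087 0.086] mid [0.5782 0.0402 0.1019]
[331.8 148.3  11.8] z95 0.1423 zmed 0.1397 n 319 cen [0.6336 0.1525 0.1368] ext [0.039 0.04 ] mid [0.6354 0.1516 0.1208]
[200.5 199.   68. ] z95 0.0653 zmed 0.0603 n 0 cen None ext None mid None
[429.6 144.7  16.8] z95 0.1093 zmed 0.0863 n 171 cen [ 0.6441 -0.0803  0.1055] ext [0.064 0.066] mid [ 0.6426 -0.0735  0.1046]
board z 0.03450553152599601
```

Depth puts three lid tops at 0.102 m. The fourth, at (0.573, 0.250), is at 0.1066 m, about 4.4 mm higher, so it is the suspect. I'll do the rock test on that one first, with the fingers shut. Now I'm moving over to it at z≈0.21.

>>> send_rows(plan="0.15 0.15 0 0 0 0;0.3 0.3 0 0 0 0;0.5 0.5 0 0 0 0;0.7 0.7 0 0 0 0;0.85 0.85 0 0 0 0;0.95 0.95 0 0 0 0;1 1 0 0 0 0;1 1 0 0 0 0", grip=1)

```text
clock: 0.9
ee_pos: [0.3038, -0.4773, 0.2146]
orientation: [0.989, 0.149, -0.0, 0.0]
contact_force: [-0.5, -0.2, 0.0]
finger_gap: 0.0364
```

>>> send_rows(plan="0.15 0.15 0 0 0 0;0.3 0.3 0 0 0 0;0.5 0.5 0 0 0 0;0.7 0.7 0 0 0 0;0.85 0.85 0 0 0 0;0.95 0.95 0 0 0 0;1 1 0 0 0 0;1 1 0 0 0 0")

```text
clock: 1.7
ee_pos: [0.4235, -0.3578, 0.2145]
orientation: [0.989, 0.149, -0.0, 0.0]
contact_force: [0.0, 0.7, -0.3]
finger_gap: 0.0002
```

>>> send_rows(plan="0.15 0.15 0 0 0 0;0.3 0.3 0 0 0 0;0.5 0.5 0 0 0 0;0.6 0.7 0 0 0 0;0.7 0.85 0 0 0 0;0.8 0.95 0 0 0 0;0.8 1 0 0 0 0;0.8 1 0 0 0 0")

```text
clock: 2.5
ee_pos: [0.5191, -0.2377, 0.2145]
orientation: [0.989, 0.148, -0.0, -0.0]
contact_force: [0.3, 0.3, -0.3]
finger_gap: 0.0006
```

>>> send_rows(plan="0.05 0.15 0 0 0 0;0.1 0.3 0 0 0 0;0.1 0.5 0 0 0 0;0.13 0.7 0 0 0 0;0.13 0.85 0 0 0 0;0.13 1 0 0 0 0;0.13 1 0 0 0 0;0.13 1 0 0 0 0")

```text
clock: 3.3
ee_pos: [0.5349, -0.1184, 0.2148]
orientation: [0.989, 0.148, 0.0, 0.0]
contact_force: [-0.4, -0.2, -0.7]
finger_gap: 0.0008
```

>>> send_rows(plan="0 0.15 0 0 0 0;0 0.3 0 0 0 0;0 0.5 0 0 0 0;0 0.7 0 0 0 0;0 0.85 0 0 0 0;0 1 0 0 0 0;0 1 0 0 0 0;0 1 0 0 0 0")

```text
clock: 4.1
ee_pos: [0.5352, 0.0015, 0.2146]
orientation: [0.989, 0.148, 0.0, 0.0]
contact_force: [0.5, -0.8, -0.2]
finger_gap: 0.0006
```

>>> send_rows(plan="0 0.15 0 0 0 0;0 0.3 0 0 0 0;0 0.5 0 0 0 0;0 0.7 0 0 0 0;0 0.85 0 0 0 0;0 1 0 0 0 0;0 1 0 0 0 0;0 1 0 0 0 0")

```text
clock: 4.9
ee_pos: [0.5353, 0.1214, 0.2146]
orientation: [0.989, 0.148, -0.0, 0.0]
contact_force: [-0.0, -0.5, 0.7]
finger_gap: 0.0006
```

>>> send_rows(plan="0 0.15 0 0 0 0;0 0.3 0 0 0 0;0 0.5 0 0 0 0;0 0.7 0 0 0 0;0 0.85 -0.2 0 0 0;0 0.97 -0.4 0 0 0;0 0.97 -0.6 0 0 0;0 0.97 -0.6 0 0 0")

```text
clock: 5.7
ee_pos: [0.5341, 0.2375, 0.14]
orientation: [0.989, 0.148, -0.002, 0.001]
contact_force: [0.2, -0.3, 0.6]
finger_gap: 0.0004
```

```bash
python3 - <<'E'
from bench import arm
from h import *
print(arm.read_state()['ee_pos'])
im,d=arm.get_image('scene');c=arm.calibration('scene')
cv2.imwrite('pics/s1.png',cv2.resize(im[110:260,220:440,::-1],None,fx=3.5,fy=3.5))
iw,_=arm.get_image('wrist');cv2.imwrite('pics/w1.png',iw[...,::-1])
# lid height in scene view around the suspect
P=cloud(d,c)
for n,x,y in (('A',.573,.25),('B',.578,.040),('C',.446,.1408),('D',.458,-.069)):
    m=(np.hypot(P[...,0]-x,P[...,1]-y)<.03)&(P[...,2]>.09)&(P[...,2]<.12);print(n,m.sum(),np.median(P[m][:,2]).round(4))
    r=(np.hypot(P[...,0]-x,P[...,1]-y)<.06)&(P[...,2]>.099)&(P[...,2]<.11);q=P[r];print(((q.max(0)+q.min(0))/2).round(4),np.ptp(q,axis=0).round(3))
E
```

```text
[0.53413747 0.23745044 0.13998896]
A 352 0.1059
[0.5778 0.2509 0.1043] [0.087 0.091 0.01 ]
B 524 0.1016
[0.5834 0.0415 0.1021] [0.088 0.089 0.006]
C 362 0.1014
[0.4508 0.1416 0.1022] [0.087 0.088 0.006]
D 551 0.1017
[ 0.4615 -0.067   0.1025] [0.088 0.087 0.007]
```

View pics/s1.png

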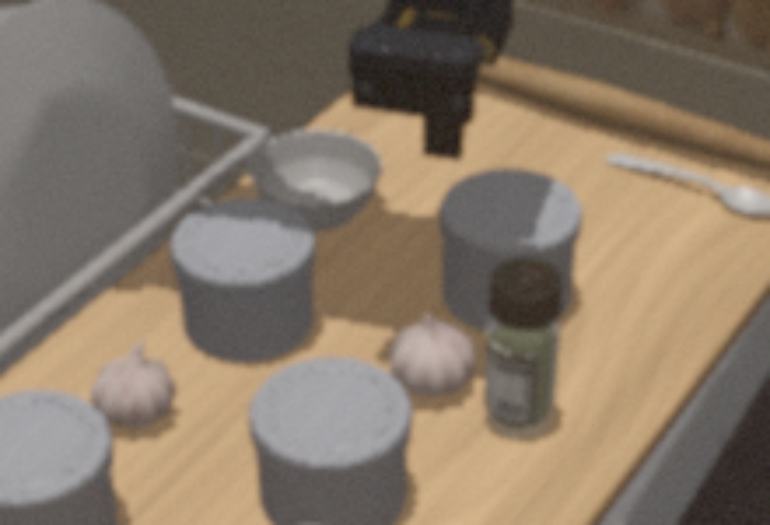

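View pics/w1.png

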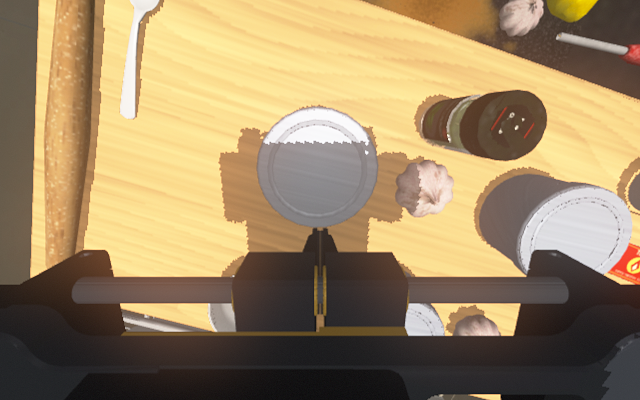

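The wrist view shows the lid at (317,167) and the fingertip at (318,240), on the line through its centre. Both cameras agree the lid stands about 4.4 mm high. I'll approach slowly.

>>> send_rows(plan="0.01 0 -0.05 0 0 0;0.01 0 -0.1 0 0 0;0.02 0 -0.15 0 0 0;0.02 0 -0.18 0 0 0;0.02 0 -0.2 0 0 0;0.02 0 -0.2 0 0 0;0.02 0 -0.2 0 0 0;0.02 0 -0.2 0 0 0")

```text
clock: 6.6
ee_pos: [0.5375, 0.239, 0.1189]
orientation: [0.989, 0.148, 0.0, 0.0]
contact_force: [-0.0, 0.3, -0.2]
finger_gap: 0.0006
```

>>> send_rows(plan="0 0 -0.02 0 0 0;0 0 -0.04 0 0 0;0 0 -0.06 0 0 0;0 0 -0.07 0 0 0;0 0 -0.08 0 0 0;0 0 -0.08 0 0 0;0 0 -0.08 0 0 0;0 0 -0.08 0 0 0")

```text
clock: 7.4
ee_pos: [0.5374, 0.2389, 0.1091]
orientation: [0.989, 0.148, 0.0, 0.0]
contact_force: [-0.8, -0.3, -0.2]
finger_gap: 0.0006
```

>>> send_rows(plan="0 0 -0.003 0 0 0;0 0 -0.006 0 0 0;0 0 -0.01 0 0 0;0 0 -0.01 0 0 0;0 0 -0.01 0 0 0;0 0 -0.01 0 0 0;0 0 -0.01 0 0 0;0 0 -0.01 0 0 0")

```text
clock: 8.2
ee_pos: [0.5374, 0.2389, 0.1078]
orientation: [0.989, 0.148, -0.0, 0.0]
contact_force: [0.3, -0.4, 0.2]
finger_gap: 0.0004
```

>>> send_rows(plan="0 0 -0.003 0 0 0;0 0 -0.006 0 0 0;0 0 -0.009 0 0 0;0 0 -0.009 0 0 0;0 0 -0.009 0 0 0;0 0 -0.009 0 0 0;0 0 -0.009 0 0 0;0 0 -0.009 0 0 0")

```text
clock: 9.0
ee_pos: [0.5374, 0.2389, 0.1068]
orientation: [0.989, 0.148, 0.0, 0.0]
contact_force: [-1.0, -0.1, 1.0]
finger_gap: 0.0001
```

>>> send_rows(plan="0 0 -0.003 0 0 0;0 0 -0.006 0 0 0;0 0 -0.008 0 0 0;0 0 -0.008 0 0 0;0 0 -0.008 0 0 0;0 0 -0.008 0 0 0;0 0 -0.008 0 0 0;0 0 -0.008 0 0 0")

```text
clock: 9.8
ee_pos: [0.5374, 0.2389, 0.1058]
orientation: [0.989, 0.148, 0.0, 0.0]
contact_force: [-1.4, -1.6, 1.6]
finger_gap: 0.0003
```

The finger has gone down 1–2 mm past the contact height against only 1–1.6 N, so the lid is yielding. I'll go a little further.

>>> send_rows(plan="0 0 -0.003 0 0 0;0 0 -0.006 0 0 0;0 0 -0.008 0 0 0;0 0 -0.008 0 0 0;0 0 -0.008 0 0 0;0 0 -0.008 0 0 0;0 0 -0.008 0 0 0;0 0 -0.008 0 0 0")

```text
clock: 10.6
ee_pos: [0.5374, 0.2389, 0.1049]
orientation: [0.989, 0.148, -0.0, 0.0]
contact_force: [-2.4, 0.3, 3.0]
finger_gap: 0.0007
```

```bash
python3 - <<'E'
from bench import arm
from h import *
s=arm.read_state();print(s['ee_pos'],s['contact_force'])
im,d=arm.get_image('scene');c=arm.calibration('scene')
P=cloud(d,c)
m=(np.hypot(P[...,0]-.576,P[...,1]-.2505)<.036)&(P[...,2]>.09)&(P[...,2]<.12)&(P[...,0]>.565)
q=P[m];A=np.c_[q[:,:2]-[.575,.2505],np.ones(len(q))];k=np.linalg.lstsq(A,q[:,2],rcond=None)[0];print(len(q),k,np.degrees(np.arctan(np.hypot(*k[:2]))))
E
```

```text
[0.53737544 0.23889445 0.10487168] [-2.37377427  0.28256058  2.96023382]
342 [0.12599196 0.03482391 0.1068214 ] 7.447251966072578
```

The lid tilted 7.4°, down on the pressed side, with 3 N, so this is the loose one. I'll let go, check that it levels, and move over its middle.

>>> send_rows(plan="0 0 0.02 0 0 0;0 0 0.06 0 0 0;0 0 0.12 0 0 0;0 0 0.16 0 0 0;0.1 0.03 0.16 0 0 0;0.2 0.06 0.16 0 0 0;0.31 0.1 0.16 0 0 0;0.31 0.1 0.16 0 0 0")

```text
clock: 11.45
ee_pos: [0.5758, 0.2512, 0.1243]
orientation: [0.989, 0.148, 0.001, -0.0]
contact_force: [-1.4, -0.1, -0.9]
finger_gap: 0.0003
```

```bash
python3 - <<'E'
from bench import arm
from h import *
s=arm.read_state();print(s['ee_pos'],s['contact_force'])
im,d=arm.get_image('scene');c=arm.calibration('scene')
cv2.imwrite('pics/s2.png',cv2.resize(im[110:260,220:440,::-1],None,fx=3.5,fy=3.5))
P=cloud(d,c)
m=(np.hypot(P[...,0]-.576,P[...,1]-.2505)<.036)&(P[...,2]>.09)&(P[...,2]<.113)
q=P[m];A=np.c_[q[:,:2]-[.575,.2505],np.ones(len(q))];k=np.linalg.lstsq(A,q[:,2],rcond=None)[0];print(len(q),k)
E
```

```text
[0.5757605  0.25120837 0.12434875] [-1.39354785 -0.12938694 -0.92962918]
461 [ 0.00032544 -0.00318096  0.10592952]
```

View pics/s2.png

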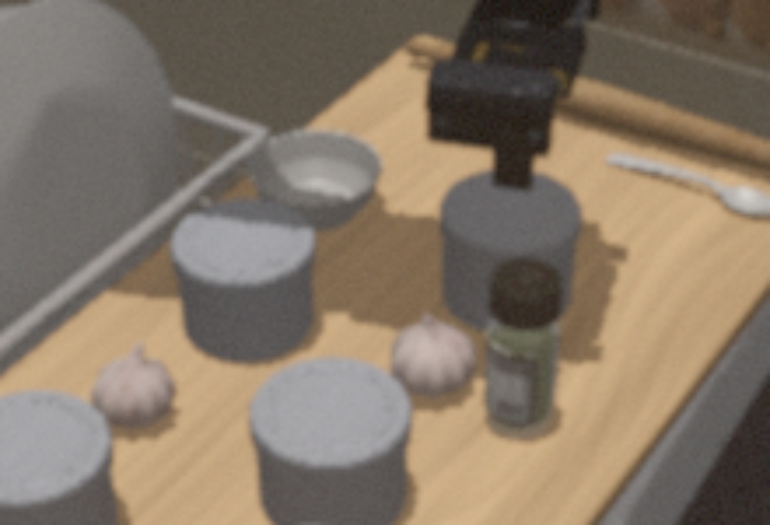

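The lid has levelled and the fingertip at (513,180) is over its middle. Now I'll press down.

>>> send_rows(plan="0 0 -0.04 0 0 0;0 0 -0.08 0 0 0;0 0 -0.11 0 0 0;0 0 -0.125 0 0 0;0 0 -0.13 0 0 0;0 0 -0.135 0 0 0;0 0 -0.14 0 0 0;0 0 -0.14 0 0 0")

```text
clock: 12.3
ee_pos: [0.5747, 0.2509, 0.1078]
orientation: [0.989, 0.148, 0.0, 0.0]
contact_force: [-1.4, -0.5, 3.9]
finger_gap: -0.0001
```

>>> send_rows(plan="0 0 -0.002 0 0 0;0 0 -0.004 0 0 0;0 0 -0.006 0 0 0;0 0 -0.008 0 0 0;0 0 -0.01 0 0 0;0 0 -0.01 0 0 0;0 0 -0.01 0 0 0;0 0 -0.01 0 0 0")

```text
clock: 13.1
ee_pos: [0.5747, 0.251, 0.1069]
orientation: [0.989, 0.148, 0.0, -0.0]
contact_force: [-2.3, -1.4, 7.6]
finger_gap: 0.0006
```

>>> send_rows(plan="0 0 -0.003 0 0 0;0 0 -0.006 0 0 0;0 0 -0.009 0 0 0;0 0 -0.012 0 0 0;0 0 -0.015 0 0 0;0 0 -0.018 0 0 0;0 0 -0.02 0 0 0;0 0 -0.02 0 0 0")

```text
clock: 13.9
ee_pos: [0.5748, 0.2509, 0.1046]
orientation: [0.989, 0.148, 0.0, -0.0]
contact_force: [-2.0, -0.7, 8.2]
finger_gap: 0.0007
```

>>> send_rows(plan="0 0 -0.003 0 0 0;0 0 -0.006 0 0 0;0 0 -0.009 0 0 0;0 0 -0.012 0 0 0;0 0 -0.015 0 0 0;0 0 -0.018 0 0 0;0 0 -0.02 0 0 0;0 0 -0.02 0 0 0")

```text
clock: 14.7
ee_pos: [0.5748, 0.251, 0.1033]
orientation: [0.989, 0.148, 0.001, -0.0]
contact_force: [-5.8, -2.5, 18.5]
finger_gap: 0.0006
```

>>> send_rows(plan="0 0 -0.003 0 0 0;0 0 -0.006 0 0 0;0 0 -0.008 0 0 0;0 0 -0.008 0 0 0;0 0 -0.008 0 0 0;0 0 -0.008 0 0 0;0 0 -0.008 0 0 0;0 0 -0.008 0 0 0")

```text
clock: 15.5
ee_pos: [0.5748, 0.251, 0.1032]
orientation: [0.989, 0.148, 0.001, -0.0]
contact_force: [-8.1, -4.0, 26.5]
finger_gap: 0.0004
```

```bash
python3 - <<'E'
from bench import arm
from h import *
s=arm.read_state();print(s['ee_pos'],s['contact_force'],s['moment'])
for n in('scene','top'):
    im,d=arm.get_image(n);P=cloud(d,arm.calibration(n))
    for x,y in ((.575,.2505),(.580,.041),(.448,.141),(.459,-.068)):
        m=(np.hypot(P[...,0]-x,P[...,1]-y)<.036)&(P[...,2]>.09)&(P[...,2]<.108)
        q=P[m]
        if len(q)<50: print(n,x,y,'hidden',len(q));continue
        A=np.c_[q[:,:2]-[x,y],np.ones(len(q))];k=np.linalg.lstsq(A,q[:,2],rcond=None)[0];print(n,x,y,len(q),k.round(4),np.median(q[:,2]))
    if n=='scene':cv2.imwrite('pics/s3.png',im[...,::-1])
E
```

```text
[0.5747754  0.25098127 0.10318563] [-8.14790952 -3.96092317 26.46083039] [-0.65744108  1.6639426   0.01556473]
scene 0.575 0.2505 408 [0.0007 0.005  0.1019] 0.10168677349368682
scene 0.58 0.041 751 [-0.0021 -0.0024  0.1017] 0.1016604052226796
scene 0.448 0.141 527 [-0.0017  0.0005  0.1016] 0.10160532068395611
scene 0.459 -0.068 799 [-0.0025 -0.0011  0.1017] 0.10169486877602218
top 0.575 0.2505 hidden 0
top 0.58 0.041 790 [-0.0022 -0.0037  0.1024] 0.10239668019060655
top 0.448 0.141 315 [-0.003  -0.0021  0.1024] 0.10251528311713998
top 0.459 -0.068 796 [0.003  0.0016 0.1026] 0.10259140032569253
```

View pics/s3.png

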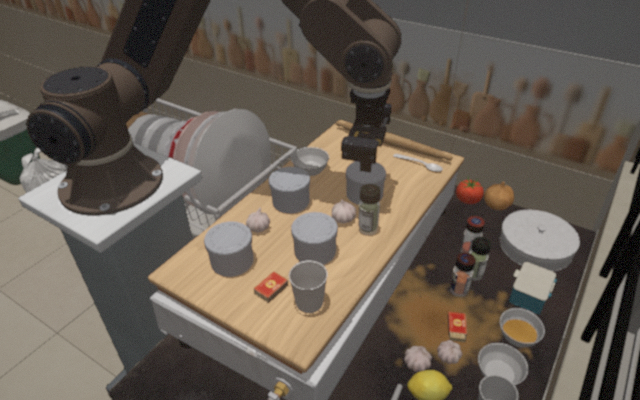

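The lid is flat and level with the other three (0.1017 m), the finger is holding it at 26 N, and the other things have not moved. I'm handing in.

```bash
python3 -c "
from bench import arm
print(arm.close_job())"
```

```text
the job is handed in; nothing more can be done
None
```

I found the loose lid at about (0.575, 0.2505), pressed it home, and handed the job in at about 15.6 s with the fingertip still holding it down.

- **Finding it:** In both camera views this lid stood about 4.4 mm higher than the other three, so I pressed near its edge first. It tilted 7.4° with about 3 N and levelled itself when I let go. I did not press the other three, because the first one I tried rocked.
- **Pressing it home:** I pressed its middle, and it sank about 4.5 mm until it met the rim. The fingertip then held it at 26 N vertical, with about 9 N of sideways force.
- **Last checks:** The scene camera put this lid's top at 0.1017 m and level. The other three read 0.1016–0.1017 m. In the final scene picture, the other things were where they had been.
- **What disagreed:** The top camera could not see the pressed lid at the end because the arm was in the way. The two cameras also differed by up to about 5 mm in x on the lid centres, so I used a middle value.

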